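Hang the board carrier on the bent drying rail

ROBOT

A 7-joint arm with a two-finger parallel gripper is mounted at the origin on a cart in front of the work surface, level with it; the furniture and walls round the work are solid. World frame = base frame: x ahead of the robot, y to its left, z up, the work surface at z = 0. Lengths are in m, angles in rad, forces in N, time in s.
With the tool pointing down it reaches from about 0.4 to 0.85 m from the base axis. Payload 10.4 kg.
Tool frame: the origin (TCP) lies midway between the tips of the shut fingers; the grasp point (between the pads) lies hold_point_z behind it (hold_point_z is the distance from the TCP to the grasp point, in m); z points along the fingers, y is the line along which they close (so a half turn about z gives the same grasp; the last joint's range is limited). The gripper opens to 87 mm and grips with 3 to 60 N. Pads are 19 mm wide; open, the fingers measure 117 mm over their backs; the gripper's body (75 mm by 190 mm) begins 51 mm behind the grasp point.
Start: joints at [-1.318, 0.332, -0.065, 1.46, 0.022, 1.35, -0.088], TCP at [0.17, 0.601, 0.223] pointing down, gripper open.
Joint ranges: [-2.6, 2.6], [-0.5, 2.12], [-1.47, 1.34], [0.16, 2.42], [-1.27, 4.41], [0.06, 2.06], [-2.6, 2.6]. Speed limits (rad/s): [2.22, 2.22, 2.79, 2.79, 3.14, 3.14, 3.14].

INTERFACE

Orientations are given as a unit quaternion [x, y, z, w].
In Python, from bench import * gives the robot as it stands. The module is installed in compiled form; this text tells all that it offers.
- The arm moves only by the tool drive_tool, never from a script. Its argument "increments" is a list of rows, each a list of 6 numbers: the shift along the tool's x, y, z scaled (see below), then the turn, a rotation vector about the tool's x, y, z scaled (see below). In form: [[dx, dy, dz, rx, ry, rz], ...]. A call has exactly 5 rows; each row is the pose to reach, as a shift and turn from the pose commanded when the call began, along the tool's axes at that moment; what a row does not reach only later rows make up. The controller multiplies each number of a shift by 300 mm and each number of a turn by pi/4 rad. A row lasts 1/12 s, in which the tool goes at most 41.7 mm and 7.16 degrees, less where a joint would pass 70% of its speed; a pose out of reach is approached as far as the arm can. A call with a number of a shift or a turn outside -1 to 1 is refused whole. A call with a gripper value outside its range is refused whole. "claw" is the closure, from 0 (fully open) to 1 (shut), set as the call begins (left out, the last holds). The fingers move at their own pace and stop on an object; "force" is the grip in N (left out, the last holds). Time passes only in rows, so rows that repeat a pose let the fingers close, or fill a call up. It gives the time, the measured TCP pose, the force, the opening and the grip force at its end, in the units of the state.
- read_state(): the state, without advancing time (a new reading comes with each control period).
- camera(name): name is "scene" or "top"; returns the picture (420x560x3 uint8, blue, green, red); there is no depth.
- get_calibration(name): a dict with "K" (3x3 intrinsics, pixels), "position" and "rotation" of the camera in the world. Camera axes: x right, y down, z forward; pixel columns grow to the right and rows downward; lengths in m; the calibration is good to about 2 mm. A picture is of the moment at which its call begins. get_calibration takes no time and is no camera call.
- close_job(): hands the job in; it is judged then, once.
The state is a dict: "time": time; "joint_positions": joint angles; "joint_vel": joint speeds; "joint_torque": joint torques, N m; "ee_pos": TCP position; "eef_rot": TCP orientation; "ft_force": force on the tool from outside, world axes, zero at the start; "torque": the same for the moment, N m; "width": finger opening in m; "grip_force": force on a finger pad.
Only numpy, scipy, OpenCV 4.12 (cv2) and the standard library are available. Lean on these libraries where they do the work, as an engineer would, in place of code of your own. Each camera call takes 0.05 s, during which the arm holds its last target. There are 200 camera calls.

TASK

Lift the board carrier straight up out of its parking dock, thread its hole onto the free end of the bent rail, slide it round the bend without forcing it, and let go so that it hangs by itself on the straight part between the bend and the post. Then take it again by its two orange edges, both at once, and slide it fully home, flat against the brass collar on the post. Leave it hanging there and do not shift the other things on the bench.

Things in the scene. Friction and masses are not known exactly. Their poses are not given: they have to be found in the camera images.
- carrier_centre (a point): centre (half-way up) of the board carrier: a loose upright black plate, 20 mm thick along its x, 60 wide along its y, 145 tall along its z, about 0.24 kg (may vary by a third), with a green circuit board on the lower half of both faces and an orange strip down the upper part of each 60-mm-apart edge. It is the same seen from front or back. It starts upright in the dock, where the top 3 mm and both faces are free but the edges are covered
- carrier_bore (a point): centre of the round through hole of the carrier, 18 mm in diameter, along the carrier's x, 22.5 mm above carrier_centre and 50 mm below its top edge. It has 6 mm of play on the 12 mm rail: let go, the carrier drops 3 mm and hangs upright with its weight below the rail. It slides only when pushed; plastic on steel, friction about 0.6
- board_carrier: the same board carrier; origin at the centre of its underside, axes as above, z up
- grip_left: orange edge strip of the carrier on its +y edge, 20 x 4 x 80 mm, origin at its centre, level with the hole
- grip_right: the same on its -y edge; the outer faces of the two strips are 60 mm apart
- bent_rail: fixed bent round steel rail, 12 mm thick, level, its axis 125 mm above the bench; origin at the foot of its grey post (12 thick along x, 30 wide along y, 175 tall; base plate 90 x 90 x 8). In its own axes the rail runs from the post along -x (y = 0) as far as x = -85 mm, turns in the level plane through a quarter circle of centre-line radius 50 mm about (-85, +50), and its free leg then runs along +y at x = -135 mm from y = 50 to the rounded free end at y = 156 mm
- rail_tip (a point): end of the free leg of the rail, on its axis; axes as bent_rail
- rail_home (a point): centre of the front (-x) face of the brass collar (28 mm across) on the post, on the rail's axis, 10 mm in front of the post's middle; axes as bent_rail. Fully home the carrier's face lies on it: the hole's centre is then 10 mm before it. The post behind is as high as the hung carrier's top, so a finger behind the carrier does not fit when it is home
- dock: fixed grey parking dock that holds the carrier upright, 60 (x) x 92 (y) mm, 150 tall; the carrier's foot stands 8 mm above the bench between 36 mm high lips (24 mm apart, 8 thick) and two cheeks 150 mm high, 64 mm apart, that cover its edges; carrier's x along the dock's x; origin at the centre of its underside
- tape_roll: masking tape roll, 98 mm across, 25 high, bystander; origin centre of underside
- parcel: small brown cardboard box 70 x 120 x 45, bystander; origin centre of underside
- bottle: blue bottle, 36 across, 90 high, standing free on the bench towards the left (a similar one beside the drawers belongs to the room), bystander; origin centre of underside
- marker: marker pen 135 long lying on the bench, bystander; origin centre of underside
- notes: pad of yellow notes 77 x 78 x 23, bystander; origin centre of underside
Things that resemble listed ones, but are neither listed nor needed, are in the scene too. There is more than one size of the board_carrier; the job needs the smaller.

How it is judged:
On the way, in this order (a step that is already met when the one before it is completed fails the run):
1. the carrier is threaded on the free leg of the rail (x of carrier_bore in the frame of bent_rail between -0.145 and -0.125 m and y of carrier_bore in the frame of bent_rail between 0.055 and 0.142 m and z of carrier_bore in the frame of bent_rail between 0.113 and 0.137 m), for 0.05 s.
2. the carrier hangs by itself on the straight part between the bend and the post, let go of (x of carrier_bore in the frame of bent_rail between -0.09 and -0.024 m and y of carrier_bore in the frame of bent_rail between -0.01 and 0.01 m and z of carrier_bore in the frame of bent_rail between 0.113 and 0.137 m and contact force between the fingers and board_carrier below 0.1 N), for 0.2 s.
3. the carrier is held by both orange edges (contact force between the fingers and grip_left above 1 N and contact force between the fingers and grip_right above 1 N), for 0.1 s.
At the end, for the whole second after the job is handed in: The carrier hangs at rest and released on the rail's straight part between the bend and the post, fully home: its hole centre within 4.5 mm of the place where its face touches the brass collar, upright and square to the rail within about 14 degrees (x of carrier_bore in the frame of bent_rail between -0.0245 and -0.01 m and y of carrier_bore in the frame of bent_rail between -0.008 and 0.008 m and z of carrier_bore in the frame of bent_rail between 0.113 and 0.137 m and angle between carrier_centre's own z axis and vertical below 0.25 rad and angle between the x axis of carrier_centre and the x axis of bent_rail, either way round below 0.25 rad and linear speed of board_carrier below 0.02 m/s and contact force between the fingers and board_carrier below 0.1 N).
It fails at once if the carrier is forced against the rail (over 60 N) (contact force between board_carrier and bent_rail above 60 N).
It fails at once if another thing on the bench is shifted by more than 25 mm (distance of any of tape_roll, parcel, bottle, marker, notes from where it was at the start of the episode above 0.025 m).
It also fails if it takes over 69 s, if anything falls off the work surface, if the arm or the gripper's body presses on something with over 40 N, if the wrist force passes 120 N, or if a joint passes its speed limit or range.

## Working session

There is one attempt and no reset: what is moved stays moved. The work goes in short steps, Python scripts to look and compute and a tool call to move; the robot and the scene stay as the last step left them, time stands still between calls to the robot, and variables do not carry over. Pictures are saved under pics/ and viewed, at most 10 in all, crops included, and the job is handed in when it is done.

Besides the shell and the picture viewer there is one more tool, called after ">>>" in YAML: its name, and indented under it one key for each argument. drive_tool: Moves the arm, as the interface text tells. Its arguments: {"type":"object","properties":{"increments":{"type":"array","items":{"type":"array","items":{"type":"number"}}},"claw":{"type":"number"},"force":{"type":"number"}},"required":["increments"]}

```bash
mkdir -p pics; python3 - <<'E'
from bench import *
import cv2,numpy as np
np.set_printoptions(precision=4,suppress=True)
s=read_state();print(s)
for n in("scene","top"):
    im=camera(n);cv2.imwrite(f"pics/{n}0.png",im);print(get_calibration(n))
E
```

```text
{'time': 0.0, 'joint_positions': array([-1.3176,  0.3329, -0.0647,  1.4609,  0.0216,  1.3499, -0.0885]), 'joint_vel': array([-0.0023, -0.0029,  0.0004, -0.0009, -0.0003,  0.0026,  0.0007]), 'joint_torque': array([ -0.0003, -62.3249,   0.0248, -38.9923,  -0.0612,   0.0394,
         0.0002]), 'ee_pos': array([0.1701, 0.601 , 0.2217]), 'eef_rot': array([ 0.1374,  0.9905, -0.0007, -0.0001]), 'ft_force': array([-0.4866, -0.0635,  0.7327]), 'torque': array([ 0.0177, -0.0034,  0.0219]), 'grip_force': 0.0, 'width': 0.08699858309525897}
{'K': array([[526.224 ,   0.    , 274.0374],
       [  0.    , 526.224 , 218.7926],
       [  0.    ,   0.    ,   1.    ]]), 'position': array([-0.2795, -0.9496,  1.2224]), 'rotation': array([ 0.8485, -0.3171,  0.1482, -0.397 ])}
{'K': array([[400.051 ,   0.    , 278.2396],
       [  0.    , 400.051 , 213.8775],
       [  0.    ,   0.    ,   1.    ]]), 'position': array([0.5049, 0.1388, 1.3171]), 'rotation': array([ 0.7078, -0.7045,  0.0507, -0.0129])}
```

View pics/scene0.png

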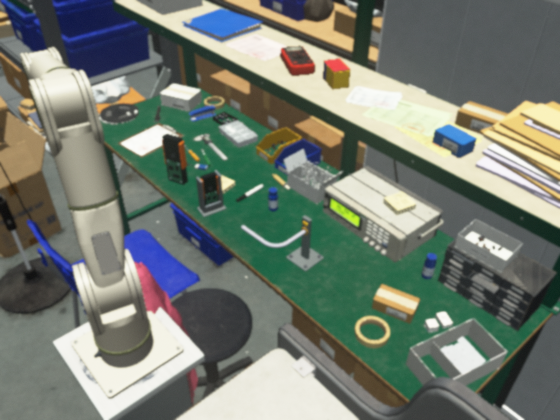

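View pics/top0.png

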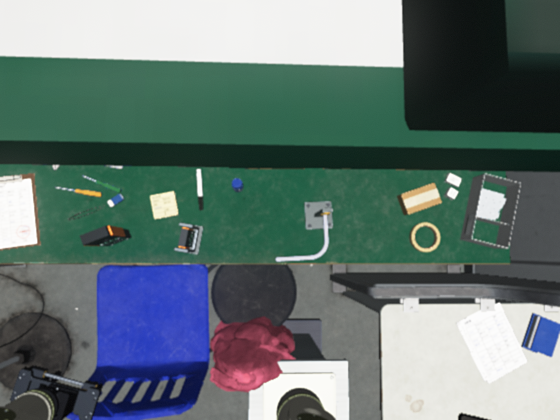

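The scene view shows the small carrier in its dock near (209,190), the larger one at (175,160), the rail at (245–310,220–265) and the bottle at (273,198). In the top view the dock is at (189,238), the rail post at (319,213), the bend at (325,250) and the rail tip at (277,260). I'll zoom in on the parts that matter.

```bash
cat > h.py <<'E'
from bench import *
import cv2,numpy as np
from scipy.spatial.transform import Rotation as R
np.set_printoptions(precision=4,suppress=True)
def cal(n):
    c=get_calibration(n);return np.array(c["K"]),np.array(c["position"]),R.from_quat(c["rotation"]).as_matrix()
def ray(n,uv):
    K,p,M=cal(n);return p,M@np.linalg.inv(K)@np.array([uv[0],uv[1],1.])
def plane(n,uv,z):
    p,d=ray(n,uv);return p+d*(z-p[2])/d[2]
def proj(n,X):
    K,p,M=cal(n);q=K@(M.T@(np.array(X)-p));return q[:2]/q[2]
E
python3 - <<'E'
from h import *
t=cv2.imread("pics/top0.png");s=cv2.imread("pics/scene0.png")
z=lambda im,x,y,w,h,W,H:cv2.resize(im[y:y+h,x:x+w],(W,H),interpolation=cv2.INTER_CUBIC)
a=z(t,170,215,50,45,400,360);b=z(t,265,190,80,80,400,400)
c=z(s,185,155,60,70,360,420) ;d=z(s,235,205,100,75,440,330)
o=np.zeros((400,800,3),np.uint8);o[:360,:400]=a;o[:400,400:]=b;cv2.imwrite("pics/c1.png",o)
o=np.zeros((420,800,3),np.uint8);o[:,:360]=c;o[:330,360:]=d;cv2.imwrite("pics/c2.png",o)
for uv in[(319,213),(325,250),(277,260)]:print(plane("top",uv,.125))
print(plane("top",(189,238),.15), plane("top",(320,215),.0),plane("top",(237,185),.09),plane("top",(280,263),0))
# rail mask in top
sub=t[190:270,265:345].astype(int);m=(sub.min(2)>150)
ys,xs=np.nonzero(m);print(m.sum())
for y in range(0,80,3):
    q=np.nonzero(m[y])[0]
    if len(q):print(y+190,q.min()+265,q.max()+265,end=' | ')
E
```

```text
[ 0.6163 -0.048   0.125 ]
[ 0.5052 -0.0653  0.125 ]
[0.4754 0.0784 0.125 ]
[0.5388 0.3338 0.15  ] [ 0.6213 -0.0709  0.    ] [0.7045 0.2008 0.09  ] [0.4625 0.0622 0.    ]
382
211 324 327 | 217 323 326 | 220 323 327 | 223 323 327 | 226 323 328 | 229 324 327 | 232 324 327 | 235 325 327 | 238 325 328 | 241 325 328 | 244 324 327 | 247 323 327 | 250 321 325 | 253 318 323 | 256 294 320 | 259 276 313 | 265 310 312 |
```

View pics/c1.png

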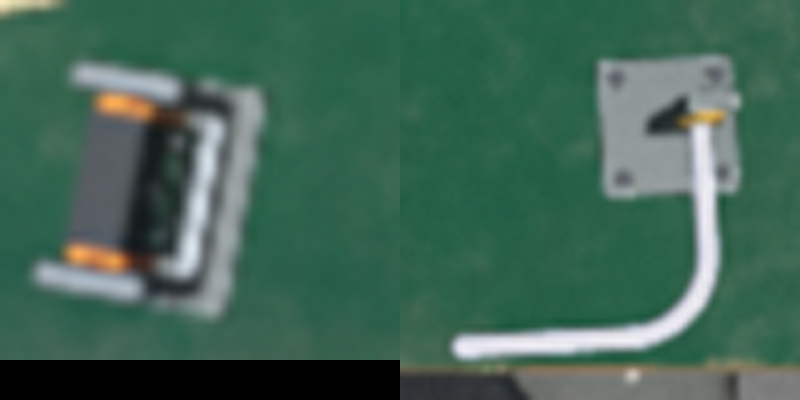

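View pics/c2.png

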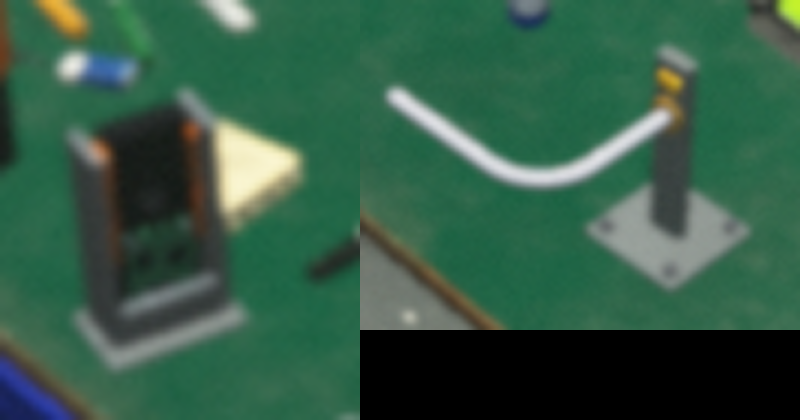

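The top crop shows the carrier's top face at about (183,237) in the full image, with orange at both ends and the cheeks just outside it. The rail, collar and plate are clear in both views. Next I'll fit the rail legs and the carrier top in both views.

```bash
cat >> h.py <<'E'
from scipy.optimize import least_squares
def railpts(L0=156):
    a=np.linspace(0,np.pi/2,12)[1:-1]
    P=[(-x,0) for x in np.linspace(.02,.085,14)]+[(-.085-.05*np.sin(t),.05-.05*np.cos(t)) for t in a]+[(-.135,y) for y in np.linspace(.05,.156,22)]
    return np.array(P)
E
python3 - <<'E'
from h import *
I={n:cv2.imread(f"pics/{n}0.png") for n in("top","scene")}
roi={"top":(265,205,75,62),"scene":(236,215,72,40)}
for n in I:
    x,y,w,h=roi[n];g=I[n][y:y+h,x:x+w].astype(float).min(2)
    print(n,np.percentile(g,[5,50,90,99]))
    m=(g>140).astype(np.uint8)
    k,lab,st,ce=cv2.connectedComponentsWithStats(m);j=1+np.argmax(st[1:,4]);m=lab==j;print(st[j])
    ys,xs=np.nonzero(m);W=np.array([plane(n,(a+x,b+y),.125)[:2] for a,b in zip(xs,ys)])
    # straight segments: fit lines from pixel clouds
    yy=W[:,1];xx=W[:,0]
    A=W[(xx>.535)&(xx<.60)];B=W[(yy>-.005)&(yy<.07)]
    ca=cv2.fitLine(A.astype(np.float32),cv2.DIST_L2,0,1e-6,1e-6).ravel();cb=cv2.fitLine(B.astype(np.float32),cv2.DIST_L2,0,1e-6,1e-6).ravel()
    print("straight",ca,np.degrees(np.arctan2(ca[1],ca[0])),"free",cb,np.degrees(np.arctan2(cb[1],cb[0])))
    print("max along free",(B@0).sum(), W[yy>.06].max(0),W[yy>.06].mean(0))
# distance-based: tip
x,y,w,h=170,215,50,45
hsv=cv2.cvtColor(I["top"],cv2.COLOR_BGR2HSV)
for n,(x,y,w,h) in {"top":(170,215,40,45),"scene":(190,165,40,50)}.items():
    hs=cv2.cvtColor(I[n],cv2.COLOR_BGR2HSV)[y:y+h,x:x+w]
    m=((hs[...,0]<18)&(hs[...,1]>120)&(hs[...,2]>90)).astype(np.uint8)
    k,lab,st,ce=cv2.connectedComponentsWithStats(m)
    for j in range(1,k):
        if st[j,4]>2:print(n,st[j],ce[j]+[x,y],plane(n,ce[j]+[x,y],.15))
# yellow brass / label
for uv in[(172+100/8-2,215+180/8)]:print(plane("top",uv,.153))
g=I["top"][222:255,172:206];print(g.max(2))
E
```

```text
top [ 36.  47. 146. 231.]
[ 11   0  57  57 690]
straight [ 0.5323  0.8466  0.5789 -0.0494] 57.838734 free [ 0.0557 -0.9984  0.4808  0.0333] -86.80747Traceback (most recent call last):
  File "<stdin>", line 15, in <module>
ValueError: matmul: Input operand 1 does not have enough dimensions (has 0, gufunc core with signature (n?,k),(k,m?)->(n?,m?) requires 1)
```

```bash
python3 - <<'E'
from h import *
I={n:cv2.imread(f"pics/{n}0.png") for n in("top","scene")}
roi={"top":(265,205,75,62),"scene":(236,215,72,40)}
F=lambda A:cv2.fitLine(A.astype(np.float32),cv2.DIST_L2,0,1e-6,1e-6).ravel()
for n in I:
    x,y,w,h=roi[n];g=I[n][y:y+h,x:x+w].astype(float).min(2)
    m=(g>(185 if n=="top" else 140)).astype(np.uint8)
    k,lab,st,ce=cv2.connectedComponentsWithStats(m);j=1+np.argmax(st[1:,4]);m=lab==j;print(n,st[j])
    ys,xs=np.nonzero(m);W=np.array([plane(n,(a+x,b+y),.125)[:2] for a,b in zip(xs,ys)])
    yy=W[:,1];xx=W[:,0]
    A=W[(xx>.53)&(xx<.59)&(yy<0)];B=W[(yy>-.005)&(yy<.065)]
    ca,cb=F(A),F(B)
    print("straight",ca,"yaw",np.degrees(np.arctan(ca[1]/ca[0])),"free",cb,"yaw",-np.degrees(np.arctan(cb[0]/cb[1])))
    d=-cb[:2]*np.sign(cb[1])*-1; t=(W-cb[2:])@d; print("tip",cb[2:]+d*(t.max()),W[t>t.max()-.004].mean(0))
    # intersection of lines = rail-frame (-.135,0)
    s=np.linalg.solve(np.c_[ca[:2],-cb[:2]],cb[2:]-ca[2:]);print("corner",ca[2:]+s[0]*ca[:2])
for n,(x,y,w,h) in {"top":(170,215,40,45),"scene":(190,165,40,50)}.items():
    hs=cv2.cvtColor(I[n],cv2.COLOR_BGR2HSV)[y:y+h,x:x+w]
    m=((hs[...,0]<18)&(hs[...,1]>120)&(hs[...,2]>90)).astype(np.uint8)
    k,lab,st,ce=cv2.connectedComponentsWithStats(m)
    for j in range(1,k):
        if st[j,4]>2:print(n,st[j],ce[j]+[x,y],plane(n,ce[j]+[x,y],.153))
g=I["top"][224:252,172:204]
for r in g.max(2):print(' '.join('%3d'%v for v in r))
E
```

```text
top [ 11  10  52  46 272]
straight [ 0.9992  0.0405  0.5619 -0.0681] yaw 2.3215215 free [ 0.0426 -0.9991  0.4815  0.0308] yaw 2.4430466
tip [0.4793 0.0814] [0.4789 0.0796]
corner [ 0.4858 -0.0712]
scene [  6  10  64  22 275]
straight [ 0.999   0.0457  0.56   -0.0661] yaw 2.617237 free [ 0.0599 -0.9982  0.4848  0.0293] yaw 3.4328775
tip [0.4814 0.0868] [0.4843 0.085 ]
corner [ 0.4907 -0.0692]
top [12 12  8  3 15] [185.7333 227.8667] [0.5678 0.3433 0.153 ]
top [ 8 31  8  3 15] [181.7333 246.8667] [0.5133 0.3534 0.153 ]
scene [26 11  2  2  4] [216.5 176.5] [0.5599 0.325  0.153 ]
scene [11 14  2  2  3] [201.6667 179.3333] [0.5108 0.3451 0.153 ]
105 102 101 101 102 103 117 153 184 189 188 188 185 178 170 162 155 152 136 119  98  88  94 106 111 105 100  99  97  99 101 104
103 102 100 100 101 101 111 127 141 154 165 179 188 192 194 196 193 193 188 170 120  78  90 124 138 123 112 108 105 111 106 102
102 100  99  99 100 100 102 101 100 104 121 156 162 157 147 155 165 180 189 177 122  66  71  98 113 111 122 137 147 153 123  96
102 101 100  99 100 101 101  99  97 101 174 235 240 222 190 163 133
[... 2432 characters left out ...]
  47  59  75 153 228 213 120 122 157 155 127 102  98  98  98
 93  92  99 114 106  97 141 206 208 199 211 221 224 166  88  63  65  86 116 132 179 224 195 115 132 158 147 111  97  96  98  98
 93  94 124 169 170 157 147 145 142 141 164 183 192 149  86  62  66  90 132 160 199 211 158 107 141 161 144 102  94  96  98  97
 95 103 136 183 192 188 188 188 184 175 166 159 150 139 122  86  54  65  96 118 151 150 104 106 154 168 153 105  94  97  97  97
 96 100 115 138 152 160 174 187 190 193 194 193 193 191 178 133  67  46  52  59  69  69  71 116 158 170 154 107  98  99  97  98
 97  97  96 101 105 114 124 134 138 145 154 164 177 186 182 140  77  61  68  61  59  68  91 133 160 160 139 106  98 100  98  99
```

Rail: yaw about 2.4°, corner at (0.486,-0.071), tip at (0.479,0.084). Carrier: top centre at about (0.5405,0.351), with its bore axis at about 79.5°. I'll pick it with the tool turned half round, so the last joint stays in range through the bend.

```bash
cat > plan.py <<'E'
# plan(start, waypoints): start/waypoints = (x,y,z,psi_deg) with psi = world angle of tool y, tool down; one 5-row call per waypoint
from h import *
import json
def now():
    s=read_state();M=R.from_quat(s["eef_rot"]).as_matrix()
    return (*s["ee_pos"],np.degrees(np.arctan2(M[1,1],M[0,1]))),s,np.degrees(np.arccos(-M[2,2]))
def plan(wps,start=None,frac=(.2,.4,.6,.8,1)):
    c=np.array(start if start is not None else now()[0])
    for w in wps:
        w=np.array(w,float);p=np.radians(c[3]);d=w[:3]-c[:3]
        l=np.array([-np.sin(p)*d[0]+np.cos(p)*d[1],np.cos(p)*d[0]+np.sin(p)*d[1],-d[2]])/.3
        rz=-(w[3]-c[3])/45
        print(json.dumps([[round(v*f,3)+0. for v in (*l,0,0,rz)] for f in frac]));c=w
E
python3 - <<'E'
from plan import *
c=np.array(now()[0]);print(c)
t=np.array([.5405,.351,.27,-100.5])
plan([c+(t-c)*k/5 for k in range(1,6)]+[(.5405,.351,.20,-100.5)])
E
```

```text
[ 0.1701  0.6011  0.2219 74.1999]
[[-0.057, -0.019, -0.006, 0.0, 0.0, 0.155], [-0.113, -0.037, -0.013, 0.0, 0.0, 0.311], [-0.17, -0.056, -0.019, 0.0, 0.0, 0.466], [-0.226, -0.075, -0.026, 0.0, 0.0, 0.621], [-0.283, -0.093, -0.032, 0.0, 0.0, 0.776]]
[[-0.057, 0.017, -0.006, 0.0, 0.0, 0.155], [-0.114, 0.034, -0.013, 0.0, 0.0, 0.311], [-0.171, 0.051, -0.019, 0.0, 0.0, 0.466], [-0.228, 0.069, -0.026, 0.0, 0.0, 0.621], [-0.285, 0.086, -0.032, 0.0, 0.0, 0.776]]
[[-0.037, 0.047, -0.006, 0.0, 0.0, 0.155], [-0.074, 0.093, -0.013, 0.0, 0.0, 0.311], [-0.111, 0.14, -0.019, 0.0, 0.0, 0.466], [-0.148, 0.187, -0.026, 0.0, 0.0, 0.621], [-0.185, 0.234, -0.032, 0.0, 0.0, 0.776]]
[[-0.004, 0.059, -0.006, 0.0, 0.0, 0.155], [-0.007, 0.119, -0.013, 0.0, 0.0, 0.311], [-0.011, 0.178, -0.019, 0.0, 0.0, 0.466], [-0.014, 0.238, -0.026, 0.0, 0.0, 0.621], [-0.018, 0.297, -0.032, 0.0, 0.0, 0.776]]
[[0.031, 0.051, -0.006, 0.0, 0.0, 0.155], [0.062, 0.102, -0.013, 0.0, 0.0, 0.311], [0.094, 0.152, -0.019, 0.0, 0.0, 0.466], [0.125, 0.203, -0.026, 0.0, 0.0, 0.621], [0.156, 0.254, -0.032, 0.0, 0.0, 0.776]]
[[0.0, 0.0, 0.047, 0.0, 0.0, 0.0], [0.0, 0.0, 0.093, 0.0, 0.0, 0.0], [0.0, 0.0, 0.14, 0.0, 0.0, 0.0], [0.0, 0.0, 0.187, 0.0, 0.0, 0.0], [0.0, 0.0, 0.233, 0.0, 0.0, 0.0]]
```

>>> drive_tool:
  increments:
    - [-0.057,-0.019,-0.006,0,0,0.155]
    - [-0.113,-0.037,-0.013,0,0,0.31]
    - [-0.17,-0.056,-0.02,0,0,0.466]
    - [-0.226,-0.075,-0.026,0,0,0.62]
    - [-0.283,-0.093,-0.032,0,0,0.776]
  claw: 0
  force: 30

```text
time: 0.52
ee_pos: [0.2448, 0.5507, 0.2318]
eef_rot: [0.431, 0.902, -0.0, 0.0]
ft_force: [-0.2, -0.5, -0.1]
width: 0.0867
grip_force: 0.0
```

>>> drive_tool:
  increments:
    - [-0.057,0.017,-0.006,0,0,0.155]
    - [-0.114,0.034,-0.013,0,0,0.31]
    - [-0.17,0.051,-0.02,0,0,0.466]
    - [-0.228,0.069,-0.026,0,0,0.62]
    - [-0.285,0.086,-0.032,0,0,0.776]

```text
time: 0.93
ee_pos: [0.319, 0.5009, 0.2415]
eef_rot: [0.682, 0.731, -0.0, 0.0]
ft_force: [-1.0, -0.4, 0.1]
width: 0.0871
grip_force: 0.0
```

>>> drive_tool:
  increments:
    - [-0.037,0.047,-0.006,0,0,0.155]
    - [-0.074,0.093,-0.013,0,0,0.31]
    - [-0.111,0.14,-0.02,0,0,0.466]
    - [-0.148,0.187,-0.026,0,0,0.62]
    - [-0.185,0.234,-0.032,0,0,0.776]

```text
time: 1.35
ee_pos: [0.3931, 0.4509, 0.2511]
eef_rot: [0.87, 0.493, -0.0, 0.0]
ft_force: [0.3, -0.2, -1.1]
width: 0.0869
grip_force: 0.0
```

Tracking is good, so I'll continue.

>>> drive_tool:
  increments:
    - [-0.004,0.06,-0.006,0,0,0.155]
    - [-0.007,0.119,-0.013,0,0,0.31]
    - [-0.011,0.178,-0.02,0,0,0.466]
    - [-0.014,0.238,-0.026,0,0,0.62]
    - [-0.018,0.297,-0.032,0,0,0.776]

```text
time: 1.77
ee_pos: [0.4671, 0.401, 0.2607]
eef_rot: [0.978, 0.209, -0.0, 0.0]
ft_force: [-0.3, 0.3, -0.7]
width: 0.0874
grip_force: 0.0
```

>>> drive_tool:
  increments:
    - [0.031,0.051,-0.006,0,0,0.155]
    - [0.062,0.102,-0.013,0,0,0.31]
    - [0.094,0.152,-0.02,0,0,0.466]
    - [0.125,0.203,-0.026,0,0,0.62]
    - [0.156,0.254,-0.032,0,0,0.776]

```text
time: 2.18
ee_pos: [0.5412, 0.3512, 0.2703]
eef_rot: [0.996, -0.094, -0.0, 0.0]
ft_force: [0.4, -0.1, -0.8]
width: 0.0868
grip_force: 0.0
```

```bash
python3 - <<'E'
from plan import *
c,s,t=now();print(np.array(c),t,s["joint_positions"])
plan([(.5405,.351,.20,-100.5),(.5405,.351,.14,-100.5),(.5405,.351,.125,-100.5)])
for n in("top","scene"):cv2.imwrite(f"pics/{n}1.png",camera(n))
t=cv2.imread("pics/top1.png");s=cv2.imread("pics/scene1.png")
z=lambda im,x,y,w,h,W,H:cv2.resize(im[y:y+h,x:x+w],(W,H),interpolation=cv2.INTER_CUBIC)
cv2.imwrite("pics/c3.png",np.hstack([z(t,145,190,80,80,400,400),z(s,165,130,80,80,400,400)]))
E
```

```text
[   0.5412    0.3512    0.2703 -100.7321] 0.03859611314587506 [-1.0467  0.3874  0.5518  1.3534 -0.2007  1.4568 -2.2635]
[[0.0, 0.0, 0.047, 0.0, 0.0, -0.001], [-0.001, 0.0, 0.094, 0.0, 0.0, -0.002], [-0.001, 0.001, 0.141, 0.0, 0.0, -0.003], [-0.002, 0.001, 0.187, 0.0, 0.0, -0.004], [-0.002, 0.001, 0.234, 0.0, 0.0, -0.005]]
[[0.0, 0.0, 0.04, 0.0, 0.0, 0.0], [0.0, 0.0, 0.08, 0.0, 0.0, 0.0], [0.0, 0.0, 0.12, 0.0, 0.0, 0.0], [0.0, 0.0, 0.16, 0.0, 0.0, 0.0], [0.0, 0.0, 0.2, 0.0, 0.0, 0.0]]
[[0.0, 0.0, 0.01, 0.0, 0.0, 0.0], [0.0, 0.0, 0.02, 0.0, 0.0, 0.0], [0.0, 0.0, 0.03, 0.0, 0.0, 0.0], [0.0, 0.0, 0.04, 0.0, 0.0, 0.0], [0.0, 0.0, 0.05, 0.0, 0.0, 0.0]]
```

View pics/c3.png

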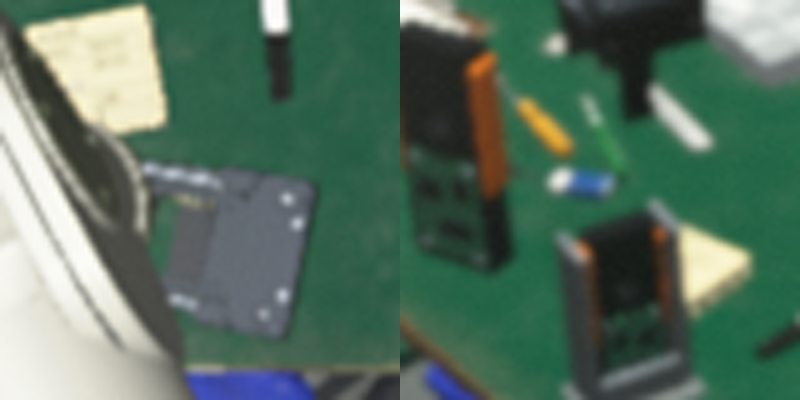

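The top crop shows the gripper square over the dock, parallel to its cheeks. The scene crop shows the small carrier clear below the fingers. I'll descend and grip.

>>> drive_tool:
  increments:
    - [0,0,0.047,0,0,0]
    - [0,0,0.094,0,0,0]
    - [0,0,0.14,0,0,0]
    - [0,0,0.187,0,0,0]
    - [-0.002,0,0.234,0,0,0]

```text
time: 2.7
ee_pos: [0.5394, 0.3524, 0.1993]
eef_rot: [0.996, -0.089, -0.0, 0.0]
ft_force: [0.2, 0.3, -0.6]
width: 0.0868
grip_force: 0.0
```

>>> drive_tool:
  increments:
    - [0,0,0.05,0,0,0]
    - [0,0,0.1,0,0,0]
    - [0,0,0.15,0,0,0]
    - [0,0,0.2,0,0,0]
    - [0,0,0.25,0,0,0]

```text
time: 3.12
ee_pos: [0.5392, 0.3524, 0.1242]
eef_rot: [0.996, -0.089, -0.0, 0.0]
ft_force: [0.1, 0.3, -0.6]
width: 0.0872
grip_force: 0.0
```

>>> drive_tool:
  increments:
    - [0,0,0,0,0,0]
    - [0,0,0,0,0,0]
    - [0,0,0,0,0,0]
    - [0,0,0,0,0,0]
    - [0,0,0,0,0,0]
  claw: 1
  force: 30

```text
time: 3.53
ee_pos: [0.5406, 0.3522, 0.1264]
eef_rot: [0.996, -0.09, 0.001, -0.001]
ft_force: [0.2, -0.2, 0.6]
width: 0.0616
grip_force: 0.0
```

>>> drive_tool:
  increments:
    - [0,0,0,0,0,0]
    - [0,0,0,0,0,0]
    - [0,0,0,0,0,0]
    - [0,0,0,0,0,0]
    - [0,0,0,0,0,0]

```text
time: 3.95
ee_pos: [0.5402, 0.3518, 0.1254]
eef_rot: [0.996, -0.091, 0.0, -0.0]
ft_force: [0.3, 0.1, -0.6]
width: 0.0283
grip_force: 0.0
```

>>> drive_tool:
  increments:
    - [0,0,0,0,0,0]
    - [0,0,0,0,0,0]
    - [0,0,0,0,0,0]
    - [0,0,0,0,0,0]
    - [0,0,0,0,0,0]

```text
time: 4.37
ee_pos: [0.5402, 0.3518, 0.1253]
eef_rot: [0.996, -0.091, -0.0, 0.0]
ft_force: [0.5, 0.7, -0.4]
width: 0.0196
grip_force: 29.9
```

>>> drive_tool:
  increments:
    - [0,0,-0.01,0,0,0]
    - [0,0,-0.03,0,0,0]
    - [0,0,-0.05,0,0,0]
    - [0,0,-0.07,0,0,0]
    - [0,0,-0.1,0,0,0]

```text
time: 4.78
ee_pos: [0.54, 0.3518, 0.1558]
eef_rot: [0.996, -0.091, -0.0, 0.0]
ft_force: [-1.1, 0.7, -2.7]
width: 0.0197
grip_force: 29.9
```

```bash
cat >> plan.py <<'E'
O=np.array([.6207,-.0656]);YAW=2.4
def rail(x,y,z,psi_rel,dx=0,dy=0):   # rail frame -> waypoint; psi_rel relative to rail yaw
    a=np.radians(YAW);return (O[0]+dx+np.cos(a)*x-np.sin(a)*y,O[1]+dy+np.sin(a)*x+np.cos(a)*y,z,psi_rel+YAW)
E
python3 - <<'E'
from plan import *
c=np.array(now()[0]);print(c)
a=c.copy();a[2]=.30
b=np.array(rail(-.135,.2,.30,-90));d=b.copy();d[2]=.149
plan([a,(a+b)/2,b,d])
E
```

```text
[   0.54      0.3518    0.1558 -100.4041]
[[0.0, 0.0, -0.096, 0.0, 0.0, 0.0], [0.0, 0.0, -0.192, 0.0, 0.0, 0.0], [0.0, 0.0, -0.288, 0.0, 0.0, 0.0], [0.0, 0.0, -0.385, 0.0, 0.0, 0.0], [0.0, 0.0, -0.481, 0.0, 0.0, 0.0]]
[[-0.007, 0.077, 0.0, 0.0, 0.0, -0.028], [-0.014, 0.154, 0.0, 0.0, 0.0, -0.057], [-0.021, 0.231, 0.0, 0.0, 0.0, -0.085], [-0.028, 0.308, 0.0, 0.0, 0.0, -0.114], [-0.035, 0.385, 0.0, 0.0, 0.0, -0.142]]
[[-0.016, 0.076, 0.0, 0.0, 0.0, -0.028], [-0.031, 0.151, 0.0, 0.0, 0.0, -0.057], [-0.047, 0.227, 0.0, 0.0, 0.0, -0.085], [-0.062, 0.303, 0.0, 0.0, 0.0, -0.114], [-0.078, 0.378, 0.0, 0.0, 0.0, -0.142]]
[[0.0, 0.0, 0.101, 0.0, 0.0, 0.0], [0.0, 0.0, 0.201, 0.0, 0.0, 0.0], [0.0, 0.0, 0.302, 0.0, 0.0, 0.0], [0.0, 0.0, 0.403, 0.0, 0.0, 0.0], [0.0, 0.0, 0.503, 0.0, 0.0, 0.0]]
```

>>> drive_tool:
  increments:
    - [0,0,-0.08,0,0,0]
    - [0,0,-0.18,0,0,0]
    - [0,0,-0.28,0,0,0]
    - [0,0,-0.39,0,0,0]
    - [0,0,-0.48,0,0,0]

```text
time: 5.2
ee_pos: [0.5403, 0.3517, 0.3028]
eef_rot: [0.996, -0.091, 0.001, -0.001]
ft_force: [0.7, 0.3, -1.9]
width: 0.0196
grip_force: 29.9
```

>>> drive_tool:
  increments:
    - [-0.003,0.035,0,0,0,-0.02]
    - [-0.01,0.11,0,0,0,-0.05]
    - [-0.02,0.2,0,0,0,-0.08]
    - [-0.028,0.295,0,0,0,-0.11]
    - [-0.035,0.385,0,0,0,-0.142]

```text
time: 5.62
ee_pos: [0.5084, 0.2383, 0.2993]
eef_rot: [0.999, -0.034, -0.0, 0.0]
ft_force: [-0.4, -1.0, -2.3]
width: 0.02
grip_force: 29.9
```

>>> drive_tool:
  increments:
    - [-0.02,0.09,0,0,0,-0.03]
    - [-0.035,0.18,0,0,0,-0.06]
    - [-0.055,0.265,0,0,0,-0.09]
    - [-0.07,0.34,0,0,0,-0.12]
    - [-0.078,0.378,0,0,0,-0.142]

```text
time: 6.03
ee_pos: [0.4771, 0.125, 0.2996]
eef_rot: [1.0, 0.02, 0.0, -0.0]
ft_force: [0.2, -0.2, -2.9]
width: 0.0196
grip_force: 29.9
```

>>> drive_tool:
  increments:
    - [0,0,0.05,0,0,0]
    - [0,0,0.16,0,0,0]
    - [0,0,0.28,0,0,0]
    - [0,0,0.4,0,0,0]
    - [0,0,0.5,0,0,0]

```text
time: 6.45
ee_pos: [0.4767, 0.128, 0.1474]
eef_rot: [1.0, 0.021, -0.0, -0.0]
ft_force: [0.6, 0.2, -2.3]
width: 0.02
grip_force: 29.9
```

```bash
python3 - <<'E'
from plan import *
for n in("top","scene"):cv2.imwrite(f"pics/{n}2.png",camera(n))
c,s,t=now();print(np.array(c),t,s["joint_positions"],s["ft_force"])
t=cv2.imread("pics/top2.png");s=cv2.imread("pics/scene2.png")
z=lambda im,x,y,w,h,W,H:cv2.resize(im[y:y+h,x:x+w],(W,H),interpolation=cv2.INTER_CUBIC)
cv2.imwrite("pics/c4.png",np.hstack([z(t,225,210,60,90,400,600),z(s,205,190,60,90,400,600)]))
E
```

```text
[  0.4746   0.1272   0.1455 -87.6274] 0.4378838516394983 [-0.9458  0.1026  0.6304  1.9282 -0.065   1.1387 -1.8196] [-0.8325 -0.1948 -1.8296]
```

View pics/c4.png

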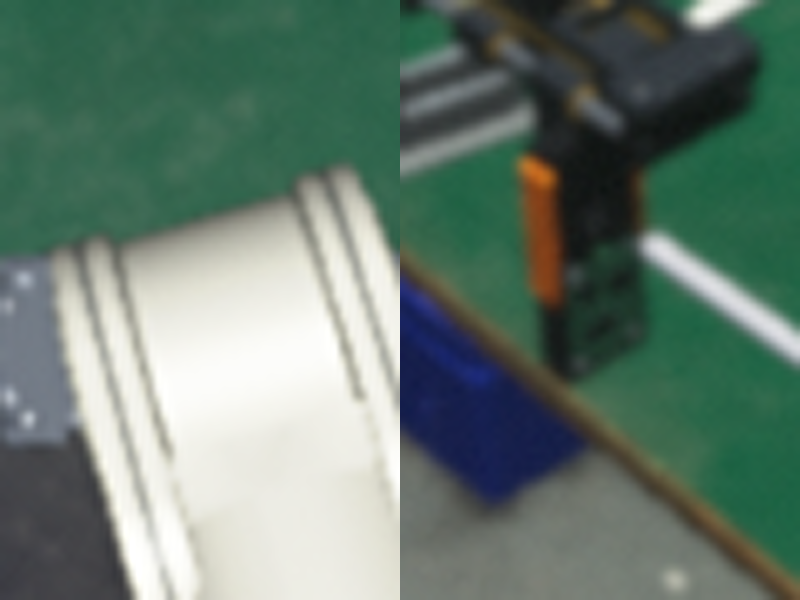

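The scene crop shows the carrier upright in the grip, with its near orange strip at about (226,225) and the rail tip at (242,227) just beyond it. The top view is blocked by the arm. I'll compare the measured orange and rail pixels with where the model puts them.

```bash
cat > chk.py <<'E'
from plan import *
def boxpts(c,ang,ofs,half):   # corners; carrier x dir angle ang (deg), origin c
    a=np.radians(ang);X=np.array([np.cos(a),np.sin(a),0]);Y=np.array([-np.sin(a),np.cos(a),0]);Z=np.array([0,0,1])
    return [c+X*(ofs[0]+i*half[0])+Y*(ofs[1]+j*half[1])+Z*(ofs[2]+k*half[2]) for i in(-1,1) for j in(-1,1) for k in(-1,1)]
def orange(im,box):
    x,y,w,h=box;hs=cv2.cvtColor(im,cv2.COLOR_BGR2HSV)[y:y+h,x:x+w]
    m=((hs[...,0]<20)&(hs[...,1]>130)&(hs[...,2]>110)).astype(np.uint8)
    k,lab,st,ce=cv2.connectedComponentsWithStats(m)
    return [(st[j]+[x,y,0,0,0],ce[j]+[x,y]) for j in range(1,k) if st[j,4]>4]
def hullc(P,n="scene"):
    q=np.array([proj(n,p) for p in P],np.float32);h=cv2.convexHull(q);M=cv2.moments(h)
    return np.array([M["m10"],M["m01"]])/M["m00"],h[:,0].min(0),h[:,0].max(0)
E
python3 - <<'E'
from chk import *
im=camera("scene");cv2.imwrite("pics/scene3.png",im)
c,s,t=now();print(np.array(c),t,s["ft_force"])
tcp=np.array(c[:3]);bore=tcp-[0,0,.0223]
ang=c[3]+180
for sgn in(1,-1):print("pred strip",sgn,hullc(boxpts(bore,ang,(0,sgn*.028,0),(.010,.002,.040))))
for o in orange(im,(205,190,60,60)):print(o)
tip=rail(-.135,.156,.125,0)[:3]
print("pred tip axis",proj("scene",tip),"base pts",proj("scene",rail(-.135,.1,.125,0)[:3]),proj("scene",rail(-.05,0,.125,0)[:3]))
g=cv2.imread("pics/scene0.png").astype(int).min(2)
for u in(250,258,300):print(u,g[218:262,u])
for x in(-.01,.01):print("du/dx",proj("scene",tip+np.array([x,0,0])),"dy",proj("scene",tip+np.array([0,x,0])),"dz",proj("scene",tip+np.array([0,0,x])))
E
```

```text
[  0.4764   0.1278   0.1485 -87.6399] 0.21033444877645294 [-0.4358  0.6721 -1.6971]
pred strip 1 (array([225.5389, 223.2628]), array([222.3126, 212.107 ], dtype=float32), array([228.6991, 234.5409], dtype=float32))
pred strip -1 (array([238.8182, 215.6598]), array([235.8083, 204.6113], dtype=float32), array([241.76  , 226.8286], dtype=float32))
(array([223, 213,   5,  20,  64]), array([225.5   , 221.6719]))
pred tip axis [241.1964 226.0585] base pts [252.817  234.4957] [294.4751 237.5311]
250 [ 36  35  37  36  39  40  42  39  43  49  76 130 185 214 215 186 133  80
  46  35  31  34  34  35  38  42  42  44  43  41  44  44  43  42  39  42
  44  50  55  59  57  53  51  50]
258 [ 35  36  38  41  42  43  41  37  37  33  34  33  36  41  46  61  98 152
 198 217 206 166 112  65  40  32  32  30  36  41  44  46  46  42  40  36
  38  37  37  33  32  31  31  31]
300 [ 45  41  44  42  44  44  44  47  47  49  52  61  95 150 197 216 204 163
 109  63  42  39  35  35  36  35  36  45  68  99 117 122 125 124 121 120
 122 130 141 146 149 151 153 151]
du/dx [238.7327 227.3973] dy [243.1385 227.5997] dz [241.3215 228.4198]
du/dx [243.6454 224.7277] dy [239.2676 224.5278] dz [241.0704 223.6792]
```

```bash
python3 - <<'E'
from plan import *
c,s,t=now();print(np.array(c),s["ft_force"])
plan([rail(-.135,y,.1475,-90) for y in(.168,.145,.12,.095)])
E
```

```text
[  0.4764   0.1278   0.1485 -87.6399] [-0.4358  0.6721 -1.6971]
[[0.001, 0.021, 0.001, 0.0, 0.0, 0.0], [0.001, 0.042, 0.001, 0.0, 0.0, 0.0], [0.002, 0.063, 0.002, 0.0, 0.0, -0.001], [0.003, 0.083, 0.003, 0.0, 0.0, -0.001], [0.004, 0.104, 0.003, 0.0, 0.0, -0.001]]
[[0.0, 0.015, 0.0, 0.0, 0.0, 0.0], [0.0, 0.031, 0.0, 0.0, 0.0, 0.0], [0.0, 0.046, 0.0, 0.0, 0.0, 0.0], [0.0, 0.061, 0.0, 0.0, 0.0, 0.0], [0.0, 0.077, 0.0, 0.0, 0.0, 0.0]]
[[0.0, 0.017, 0.0, 0.0, 0.0, 0.0], [0.0, 0.033, 0.0, 0.0, 0.0, 0.0], [0.0, 0.05, 0.0, 0.0, 0.0, 0.0], [0.0, 0.067, 0.0, 0.0, 0.0, 0.0], [0.0, 0.083, 0.0, 0.0, 0.0, 0.0]]
[[0.0, 0.017, 0.0, 0.0, 0.0, 0.0], [0.0, 0.033, 0.0, 0.0, 0.0, 0.0], [0.0, 0.05, 0.0, 0.0, 0.0, 0.0], [0.0, 0.067, 0.0, 0.0, 0.0, 0.0], [0.0, 0.083, 0.0, 0.0, 0.0, 0.0]]
```

>>> drive_tool:
  increments:
    - [0.001,0.02,0.001,0,0,0]
    - [0.002,0.045,0.002,0,0,0]
    - [0.003,0.07,0.003,0,0,0]
    - [0.004,0.09,0.003,0,0,0]
    - [0.004,0.104,0.003,0,0,0]

```text
time: 7.02
ee_pos: [0.4808, 0.0963, 0.1493]
eef_rot: [1.0, 0.02, 0.001, -0.0]
ft_force: [-1.1, -0.1, -2.6]
width: 0.0198
grip_force: 29.9
```

>>> drive_tool:
  increments:
    - [0,0.01,0,0,0,0]
    - [0,0.02,0,0,0,0]
    - [0,0.03,0,0,0,0]
    - [0,0.04,0,0,0,0]
    - [0,0.04,0,0,0,0]

```text
time: 7.43
ee_pos: [0.4803, 0.0849, 0.1482]
eef_rot: [1.0, 0.021, -0.001, 0.0]
ft_force: [-3.0, -1.1, -3.7]
width: 0.0195
grip_force: 29.9
```

>>> drive_tool:
  increments:
    - [-0.004,0,0,0,0,0]
    - [-0.004,0,0,0,0,0]
    - [-0.004,0.01,0,0,0,0]
    - [-0.004,0.02,0,0,0,0]
    - [-0.004,0.02,0,0,0,0]

```text
time: 7.85
ee_pos: [0.48, 0.0787, 0.1485]
eef_rot: [1.0, 0.02, 0.0, 0.0]
ft_force: [0.3, -0.3, -2.4]
width: 0.0194
grip_force: 29.9
```

```bash
python3 - <<'E'
from chk import *
im=camera("scene");cv2.imwrite("pics/scene4.png",im)
for i in range(3):
    c,s,t=now();print(np.array(c),t,s["ft_force"],s["torque"]);camera("top") if i<2 else 0
E
```

```text
[  0.4799   0.079    0.1485 -87.6586] 0.018927280494420783 [ 0.1935  0.3028 -1.5397] [-0.0389  0.1144  0.0083]
[  0.4799   0.0793   0.1485 -87.6448] 0.01282367456606069 [-0.405  -0.6035 -2.3507] [-0.1038  0.1806 -0.03  ]
[  0.4798   0.0795   0.1485 -87.6322] 0.011773465328828076 [-0.4963 -0.1678 -2.8399] [-0.0483  0.1182  0.0212]
```

```bash
cat >> plan.py <<'E'
def railxy(c):
    a=np.radians(YAW);d=np.array(c[:2])-O;return np.array([np.cos(a)*d[0]+np.sin(a)*d[1],-np.sin(a)*d[0]+np.cos(a)*d[1]])
E
python3 - <<'E'
from plan import *
c,s,t=now();print(railxy(c))
plan([rail(-.135,y,.1475,-90) for y in(.13,.11,.09)])
E
```

```text
[-0.1347  0.1508]
[[0.0, 0.014, 0.001, 0.0, 0.0, 0.0], [0.0, 0.028, 0.001, 0.0, 0.0, 0.0], [-0.001, 0.042, 0.002, 0.0, 0.0, 0.0], [-0.001, 0.056, 0.003, 0.0, 0.0, -0.001], [-0.001, 0.069, 0.003, 0.0, 0.0, -0.001]]
[[0.0, 0.013, 0.0, 0.0, 0.0, 0.0], [0.0, 0.027, 0.0, 0.0, 0.0, 0.0], [0.0, 0.04, 0.0, 0.0, 0.0, 0.0], [0.0, 0.053, 0.0, 0.0, 0.0, 0.0], [0.0, 0.067, 0.0, 0.0, 0.0, 0.0]]
[[0.0, 0.013, 0.0, 0.0, 0.0, 0.0], [0.0, 0.027, 0.0, 0.0, 0.0, 0.0], [0.0, 0.04, 0.0, 0.0, 0.0, 0.0], [0.0, 0.053, 0.0, 0.0, 0.0, 0.0], [0.0, 0.067, 0.0, 0.0, 0.0, 0.0]]
```

>>> drive_tool:
  increments:
    - [0,0.014,0.001,0,0,0]
    - [0,0.028,0.001,0,0,0]
    - [-0.001,0.042,0.002,0,0,0]
    - [-0.001,0.056,0.003,0,0,0]
    - [-0.001,0.07,0.003,0,0,0]

```text
time: 8.42
ee_pos: [0.4803, 0.0579, 0.1475]
eef_rot: [1.0, 0.021, -0.0, -0.0]
ft_force: [-0.3, 0.4, -2.8]
width: 0.0197
grip_force: 29.9
```

>>> drive_tool:
  increments:
    - [0,0.013,0,0,0,0]
    - [0,0.027,0,0,0,0]
    - [0,0.04,0,0,0,0]
    - [0,0.053,0,0,0,0]
    - [0,0.067,0,0,0,0]

```text
time: 8.83
ee_pos: [0.4812, 0.0381, 0.1476]
eef_rot: [1.0, 0.021, 0.0, -0.0]
ft_force: [-0.1, 0.5, -3.2]
width: 0.0193
grip_force: 29.9
```

```bash
python3 - <<'E'
from chk import *
im=camera("scene");cv2.imwrite("pics/scene5.png",im)
for i in range(3):
    c,s,t=now();print(np.array(c),t,railxy(c),s["ft_force"],s["torque"]);camera("top") if i<2 else 0
cv2.imwrite("pics/c5.png",cv2.resize(im[180:260,205:285],(560,560),interpolation=cv2.INTER_CUBIC))
E
```

```text
[  0.4812   0.0371   0.1476 -87.6753] 0.011211283068346437 [-0.135   0.1084] [-0.144  -1.1593 -2.4849] [-0.1426  0.1554 -0.0286]
[  0.4812   0.0376   0.1476 -87.6799] 0.0034286481341914334 [-0.135  0.109] [ 0.0205  0.1165 -2.8274] [-0.0283  0.1335  0.0077]
[  0.4812   0.0381   0.1476 -87.6538] 0.010947362239631827 [-0.135   0.1095] [ 0.113   0.212  -1.5973] [-0.0574  0.1365  0.0334]
```

View pics/c5.png

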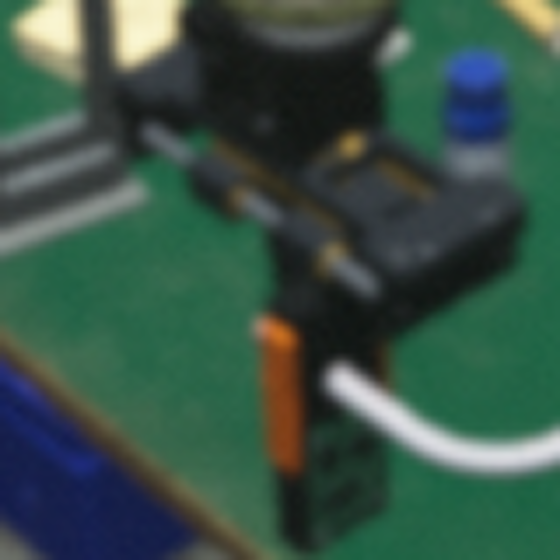

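The scene crop shows the rail coming out of the carrier's hole at about (253,234), so it is threaded and the forces are low. Next is the bend.

```bash
python3 - <<'E'
from plan import *
w=[rail(-.135,y,.1475,-90) for y in(.08,.05)]
for t in range(15,91,15):
    a=np.radians(t);w.append(rail(-.085-.05*np.cos(a),.05-.05*np.sin(a),.1475,-90+t))
w.append(rail(-.068,0,.1475,0))
plan(w)
E
```

```text
[[0.0, 0.02, 0.0, 0.0, 0.0, 0.0], [0.0, 0.039, 0.0, 0.0, 0.0, 0.0], [0.0, 0.059, 0.0, 0.0, 0.0, -0.001], [0.0, 0.079, 0.0, 0.0, 0.0, -0.001], [0.0, 0.098, 0.0, 0.0, 0.0, -0.001]]
[[0.0, 0.02, 0.0, 0.0, 0.0, 0.0], [0.0, 0.04, 0.0, 0.0, 0.0, 0.0], [0.0, 0.06, 0.0, 0.0, 0.0, 0.0], [0.0, 0.08, 0.0, 0.0, 0.0, 0.0], [0.0, 0.1, 0.0, 0.0, 0.0, 0.0]]
[[0.001, 0.009, 0.0, 0.0, 0.0, -0.067], [0.002, 0.017, 0.0, 0.0, 0.0, -0.133], [0.003, 0.026, 0.0, 0.0, 0.0, -0.2], [0.005, 0.035, 0.0, 0.0, 0.0, -0.267], [0.006, 0.043, 0.0, 0.0, 0.0, -0.333]]
[[0.001, 0.009, 0.0, 0.0, 0.0, -0.067], [0.002, 0.017, 0.0, 0.0, 0.0, -0.133], [0.003, 0.026, 0.0, 0.0, 0.0, -0.2], [0.005, 0.035, 0.0, 0.0, 0.0, -0.267], [0.006, 0.043, 0.0, 0.0, 0.0, -0.333]]
[[0.001, 0.009, 0.0, 0.0, 0.0, -0.067], [0.002, 0.017, 0.0, 0.0, 0.0, -0.133], [0.003, 0.026, 0.0, 0.0, 0.0, -0.2], [0.005, 0.035, 0.0, 0.0, 0.0, -0.267], [0.006, 0.043, 0.0, 0.0, 0.0, -0.333]]
[[0.001, 0.009, 0.0, 0.0, 0.0, -0.067], [0.002, 0.017, 0.0, 0.0, 0.0, -0.133], [0.003, 0.026, 0.0, 0.0, 0.0, -0.2], [0.005, 0.035, 0.0, 0.0, 0.0, -0.267], [0.006, 0.043, 0.0, 0.0, 0.0, -0.333]]
[[0.001, 0.009, 0.0, 0.0, 0.0, -0.067], [0.002, 0.017, 0.0, 0.0, 0.0, -0.133], [0.003, 0.026, 0.0, 0.0, 0.0, -0.2], [0.005, 0.035, 0.0, 0.0, 0.0, -0.267], [0.006, 0.043, 0.0, 0.0, 0.0, -0.333]]
[[0.001, 0.009, 0.0, 0.0, 0.0, -0.067], [0.002, 0.017, 0.0, 0.0, 0.0, -0.133], [0.003, 0.026, 0.0, 0.0, 0.0, -0.2], [0.005, 0.035, 0.0, 0.0, 0.0, -0.267], [0.006, 0.043, 0.0, 0.0, 0.0, -0.333]]
[[0.0, 0.011, 0.0, 0.0, 0.0, 0.0], [0.0, 0.023, 0.0, 0.0, 0.0, 0.0], [0.0, 0.034, 0.0, 0.0, 0.0, 0.0], [0.0, 0.045, 0.0, 0.0, 0.0, 0.0], [0.0, 0.057, 0.0, 0.0, 0.0, 0.0]]
```

>>> drive_tool:
  increments:
    - [0,0.02,0,0,0,0]
    - [0,0.04,0,0,0,0]
    - [0,0.06,0,0,0,0]
    - [0,0.08,0,0,0,0]
    - [0,0.098,0,0,0,0]

```text
time: 9.4
ee_pos: [0.4824, 0.0081, 0.1475]
eef_rot: [1.0, 0.02, 0.0, -0.0]
ft_force: [-0.3, -0.2, -2.6]
width: 0.02
grip_force: 29.9
```

>>> drive_tool:
  increments:
    - [0,0.02,0,0,0,0]
    - [0,0.04,0,0,0,0]
    - [0,0.06,0,0,0,0]
    - [0,0.08,0,0,0,0]
    - [0,0.1,0,0,0,0]

```text
time: 9.82
ee_pos: [0.4836, -0.0215, 0.1475]
eef_rot: [1.0, 0.021, -0.0, -0.0]
ft_force: [-0.1, 0.4, -2.2]
width: 0.0198
grip_force: 29.9
```

>>> drive_tool:
  increments:
    - [0,0.009,0,0,0,-0.067]
    - [0.001,0.017,0,0,0,-0.133]
    - [0.002,0.026,0,0,0,-0.2]
    - [0.004,0.035,0,0,0,-0.267]
    - [0.006,0.043,0,0,0,-0.333]

```text
time: 10.23
ee_pos: [0.486, -0.0342, 0.1475]
eef_rot: [0.988, 0.152, -0.0, -0.0]
ft_force: [0.1, 0.4, -2.7]
width: 0.0197
grip_force: 29.9
```

Forces are close to nothing, so I'll keep going round the bend.

>>> drive_tool:
  increments:
    - [0,0.009,0,0,0,-0.067]
    - [0.001,0.017,0,0,0,-0.133]
    - [0.002,0.026,0,0,0,-0.2]
    - [0.004,0.035,0,0,0,-0.267]
    - [0.006,0.043,0,0,0,-0.333]

```text
time: 10.65
ee_pos: [0.4916, -0.046, 0.1475]
eef_rot: [0.96, 0.28, -0.0, -0.0]
ft_force: [0.4, 0.5, -2.9]
width: 0.0198
grip_force: 29.9
```

>>> drive_tool:
  increments:
    - [0,0.009,0,0,0,-0.067]
    - [0.001,0.017,0,0,0,-0.133]
    - [0.002,0.026,0,0,0,-0.2]
    - [0.004,0.035,0,0,0,-0.267]
    - [0.006,0.043,0,0,0,-0.333]

```text
time: 11.07
ee_pos: [0.5, -0.0559, 0.1475]
eef_rot: [0.915, 0.403, -0.0, -0.0]
ft_force: [0.0, -0.1, -2.7]
width: 0.0199
grip_force: 29.9
```

```bash
python3 - <<'E'
from plan import *
c,s,t=now();print(np.array(c),t,railxy(c),c[3]-YAW,s["ft_force"],s["torque"],s["joint_positions"])
w=[]
for t in range(60,91,15):
    a=np.radians(t);w.append(rail(-.085-.05*np.cos(a),.05-.05*np.sin(a),.1475,-90+t))
w.append(rail(-.068,0,.1475,0))
plan(w)
E
```

```text
[  0.5     -0.0559   0.1475 -42.5211] 0.0033533025938649276 [-0.1201  0.0147] -44.921140374717936 [ 0.0037 -0.0578 -2.6525] [-0.0811  0.1072  0.0009] [-0.6626  0.1322  0.7415  1.9079 -0.0983  1.1379 -0.6262]
[[0.001, 0.009, 0.0, 0.0, 0.0, -0.066], [0.002, 0.017, 0.0, 0.0, 0.0, -0.133], [0.003, 0.026, 0.0, 0.0, 0.0, -0.199], [0.004, 0.034, 0.0, 0.0, 0.0, -0.265], [0.005, 0.043, 0.0, 0.0, 0.0, -0.332]]
[[0.001, 0.009, 0.0, 0.0, 0.0, -0.067], [0.002, 0.017, 0.0, 0.0, 0.0, -0.133], [0.003, 0.026, 0.0, 0.0, 0.0, -0.2], [0.005, 0.035, 0.0, 0.0, 0.0, -0.267], [0.006, 0.043, 0.0, 0.0, 0.0, -0.333]]
[[0.001, 0.009, 0.0, 0.0, 0.0, -0.067], [0.002, 0.017, 0.0, 0.0, 0.0, -0.133], [0.003, 0.026, 0.0, 0.0, 0.0, -0.2], [0.005, 0.035, 0.0, 0.0, 0.0, -0.267], [0.006, 0.043, 0.0, 0.0, 0.0, -0.333]]
[[0.0, 0.011, 0.0, 0.0, 0.0, 0.0], [0.0, 0.023, 0.0, 0.0, 0.0, 0.0], [0.0, 0.034, 0.0, 0.0, 0.0, 0.0], [0.0, 0.045, 0.0, 0.0, 0.0, 0.0], [0.0, 0.057, 0.0, 0.0, 0.0, 0.0]]
```

>>> drive_tool:
  increments:
    - [0,0.009,0,0,0,-0.067]
    - [0.001,0.017,0,0,0,-0.133]
    - [0.002,0.026,0,0,0,-0.2]
    - [0.004,0.035,0,0,0,-0.267]
    - [0.005,0.043,0,0,0,-0.332]

```text
time: 11.48
ee_pos: [0.5106, -0.0635, 0.1475]
eef_rot: [0.855, 0.518, -0.0, 0.0]
ft_force: [-0.5, 0.9, -3.0]
width: 0.0197
grip_force: 29.9
```

>>> drive_tool:
  increments:
    - [0,0.009,0,0,0,-0.067]
    - [0.001,0.017,0,0,0,-0.133]
    - [0.002,0.026,0,0,0,-0.2]
    - [0.004,0.035,0,0,0,-0.267]
    - [0.006,0.043,0,0,0,-0.333]

```text
time: 11.9
ee_pos: [0.5229, -0.0679, 0.1474]
eef_rot: [0.78, 0.625, -0.0, -0.0]
ft_force: [-0.0, -0.0, -2.5]
width: 0.0197
grip_force: 29.9
```

>>> drive_tool:
  increments:
    - [0,0.009,0,0,0,-0.067]
    - [0.001,0.017,0,0,0,-0.133]
    - [0.002,0.026,0,0,0,-0.2]
    - [0.004,0.035,0,0,0,-0.267]
    - [0.006,0.043,0,0,0,-0.333]

```text
time: 12.32
ee_pos: [0.5358, -0.0689, 0.1474]
eef_rot: [0.692, 0.722, -0.0, -0.0]
ft_force: [0.3, -0.9, -2.1]
width: 0.0198
grip_force: 29.9
```

>>> drive_tool:
  increments:
    - [0,0.011,0,0,0,0]
    - [0,0.023,0,0,0,0]
    - [0,0.034,0,0,0,0]
    - [0,0.045,0,0,0,0]
    - [0,0.057,0,0,0,0]

```text
time: 12.73
ee_pos: [0.5531, -0.0679, 0.1475]
eef_rot: [0.693, 0.721, 0.0, -0.0]
ft_force: [-0.1, -0.4, -2.4]
width: 0.0199
grip_force: 29.9
```

```bash
python3 - <<'E'
from chk import *
im=camera("scene");cv2.imwrite("pics/scene6.png",im)
c,s,t=now();print(np.array(c),t,railxy(c),c[3]-YAW,s["ft_force"],s["torque"],s["joint_positions"])
cv2.imwrite("pics/c6.png",cv2.resize(im[180:280,235:335],(560,560),interpolation=cv2.INTER_CUBIC))
E
```

```text
[ 0.5537 -0.0678  0.1475  2.2357] 0.02362740987558001 [-0.067   0.0006] -0.16427582294277565 [ 1.662   0.4638 -1.8193] [-0.1727 -0.1032  0.0297] [-0.5184  0.2703  0.6543  1.7694 -0.178   1.1612  0.2286]
```

View pics/c6.png

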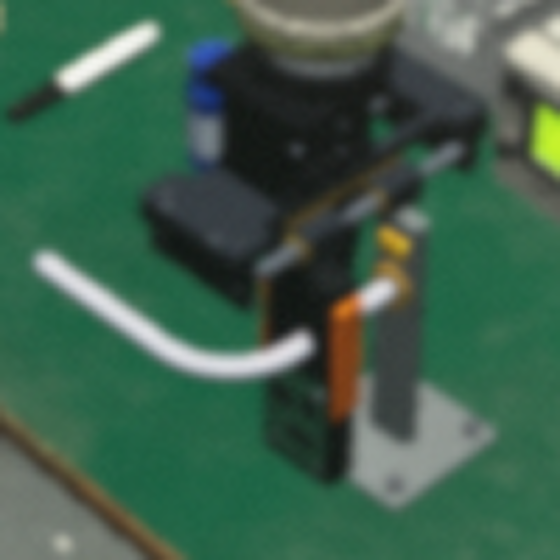

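The scene crop shows the carrier past the bend on the straight part, with its orange strip at about (297,244) and the rail passing through it to the collar at (306,230). I'll lower it onto the rail and open part-way.

>>> drive_tool:
  increments:
    - [0,0,0.002,0,0,0]
    - [0,0,0.004,0,0,0]
    - [0,0,0.006,0,0,0]
    - [0,0,0.008,0,0,0]
    - [0,0,0.008,0,0,0]

```text
time: 13.2
ee_pos: [0.5528, -0.0684, 0.1452]
eef_rot: [0.693, 0.721, 0.0, 0.0]
ft_force: [-0.6, -1.9, -1.8]
width: 0.0199
grip_force: 29.9
```

>>> drive_tool:
  increments:
    - [0,0,0,0,0,0]
    - [0,0,0,0,0,0]
    - [0,0,0,0,0,0]
    - [0,0,0,0,0,0]
    - [0,0,0,0,0,0]
  claw: 0.5

```text
time: 13.62
ee_pos: [0.5528, -0.0678, 0.1452]
eef_rot: [0.693, 0.721, 0.0, -0.0]
ft_force: [-0.5, -0.0, -0.1]
width: 0.0412
grip_force: 0.0
```

>>> drive_tool:
  increments:
    - [0,0,0,0,0,0]
    - [0,0,0,0,0,0]
    - [0,0,0,0,0,0]
    - [0,0,0,0,0,0]
    - [0,0,0,0,0,0]

```text
time: 14.03
ee_pos: [0.5528, -0.0679, 0.1451]
eef_rot: [0.693, 0.721, 0.0, -0.0]
ft_force: [0.4, -0.4, 0.1]
width: 0.0436
grip_force: 0.0
```

>>> drive_tool:
  increments:
    - [0,0,-0.02,0,0,0]
    - [0,0,-0.08,0,0,0]
    - [0,0,-0.15,0,0,0]
    - [0,0,-0.22,0,0,0]
    - [0,0,-0.27,0,0,0]

```text
time: 14.45
ee_pos: [0.5532, -0.0682, 0.2284]
eef_rot: [0.693, 0.721, 0.001, 0.001]
ft_force: [0.8, -0.9, 0.4]
width: 0.0435
grip_force: 0.0
```

>>> drive_tool:
  increments:
    - [0,0,0,0,0,0.1]
    - [0,0,0,0,0,0.25]
    - [0,0,0,0,0,0.4]
    - [0,0,0,0,0,0.55]
    - [0,0,0,0,0,0.67]
  claw: 0

```text
time: 14.87
ee_pos: [0.5528, -0.068, 0.2267]
eef_rot: [0.858, 0.513, 0.0, 0.0]
ft_force: [0.1, -0.4, 0.5]
width: 0.0688
grip_force: 0.0
```

>>> drive_tool:
  increments:
    - [0,0,0,0,0,0.13]
    - [0,0,0,0,0,0.27]
    - [0,0,0,0,0,0.4]
    - [0,0,0,0,0,0.54]
    - [0,0,0,0,0,0.67]

```text
time: 15.28
ee_pos: [0.5528, -0.068, 0.2266]
eef_rot: [0.962, 0.272, 0.0, -0.0]
ft_force: [-0.2, 0.2, -0.6]
width: 0.0866
grip_force: 0.0
```

>>> drive_tool:
  increments:
    - [0,0,0,0,0,0.14]
    - [0,0,0,0,0,0.29]
    - [0,0,0,0,0,0.43]
    - [0,0,0,0,0,0.56]
    - [0,0,0,0,0,0.66]

```text
time: 15.7
ee_pos: [0.5528, -0.068, 0.2266]
eef_rot: [1.0, 0.017, 0.0, -0.0]
ft_force: [0.2, -0.0, 0.6]
width: 0.0865
grip_force: 0.0
```

```bash
python3 - <<'E'
from chk import *
im=camera("scene");cv2.imwrite("pics/scene7.png",im)
c,s,t=now();print(np.array(c),t,railxy(c),c[3]-YAW,s["ft_force"],s["joint_positions"],s["width"])
for o in orange(im,(270,215,50,60)):print(o)
b=np.array(rail(-.067,0,.122,0)[:3])
for g in(1,-1):print("pred",hullc(boxpts(b,YAW,(0,g*.028,0),(.01,.002,.04))))
cv2.imwrite("pics/c7.png",cv2.resize(im[190:280,255:345],(560,560),interpolation=cv2.INTER_CUBIC))
plan([rail(-.067,0,.19,-90),rail(-.067,0,.1425,-90)])
E
```

```text
[  0.5529  -0.0679   0.2266 -88.3286] 0.021582912839111776 [-0.0679  0.0005] -90.72855305202773 [ 0.2489 -0.2856 -0.4698] [-0.7079  0.227   0.8751  1.677  -0.1795  1.3212 -1.3426] 0.08662909449810124
(array([294, 232,   7,  24, 114]), array([296.6667, 243.3947]))
pred (array([284.296 , 236.2036]), array([281.4527, 224.9821], dtype=float32), array([287.2246, 247.5494], dtype=float32))
pred (array([296.9939, 245.0106]), array([293.9261, 233.6772], dtype=float32), array([300.1461, 256.4706], dtype=float32))
[[0.001, 0.0, 0.024, 0.0, 0.0, -0.003], [0.001, 0.001, 0.049, 0.0, 0.0, -0.006], [0.002, 0.001, 0.073, 0.0, 0.0, -0.01], [0.002, 0.001, 0.098, 0.0, 0.0, -0.013], [0.003, 0.002, 0.122, 0.0, 0.0, -0.016]]
[[0.0, 0.0, 0.032, 0.0, 0.0, 0.0], [0.0, 0.0, 0.063, 0.0, 0.0, 0.0], [0.0, 0.0, 0.095, 0.0, 0.0, 0.0], [0.0, 0.0, 0.127, 0.0, 0.0, 0.0], [0.0, 0.0, 0.158, 0.0, 0.0, 0.0]]
```

View pics/c7.png

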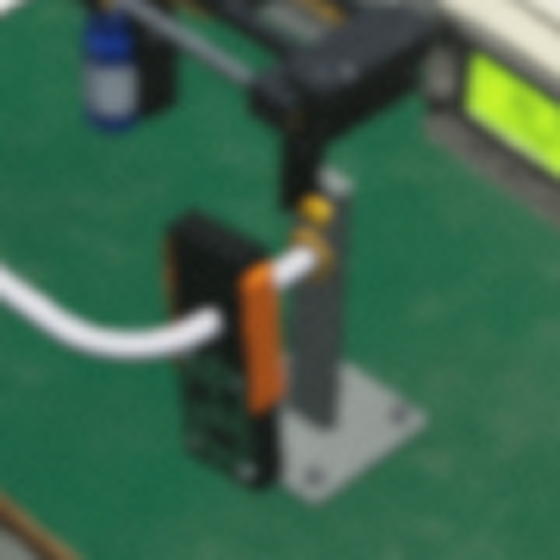

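The scene crop shows the carrier hanging freely, upright and square on the straight part, at about (292,245), with the gripper above it. I'll go down over both orange edges and close.

>>> drive_tool:
  increments:
    - [0.001,0,0.03,0,0,-0.004]
    - [0.002,0,0.06,0,0,-0.008]
    - [0.002,0.001,0.09,0,0,-0.012]
    - [0.002,0.001,0.12,0,0,-0.016]
    - [0.002,0.001,0.14,0,0,-0.016]

```text
time: 16.17
ee_pos: [0.5528, -0.0682, 0.1824]
eef_rot: [1.0, 0.026, -0.001, 0.0]
ft_force: [0.1, 0.9, -0.6]
width: 0.0871
grip_force: 0.0
```

>>> drive_tool:
  increments:
    - [0,0,0.03,0,0,0]
    - [0,0,0.065,0,0,0]
    - [0,0,0.1,0,0,0]
    - [0,0,0.13,0,0,0]
    - [0,0,0.15,0,0,0]

```text
time: 16.58
ee_pos: [0.5529, -0.0681, 0.1377]
eef_rot: [1.0, 0.026, -0.001, 0.0]
ft_force: [-0.0, -0.4, 0.2]
width: 0.0868
grip_force: 0.0
```

>>> drive_tool:
  increments:
    - [0,0,0,0,0,0]
    - [0,0,0,0,0,0]
    - [0,0,0,0,0,0]
    - [0,0,0,0,0,0]
    - [0,0,0,0,0,0]
  claw: 1
  force: 15

```text
time: 17.0
ee_pos: [0.5539, -0.0675, 0.1397]
eef_rot: [1.0, 0.026, 0.001, -0.001]
ft_force: [-0.4, 2.0, 0.8]
width: 0.0618
grip_force: 0.8
```

>>> drive_tool:
  increments:
    - [0,0,0,0,0,0]
    - [0,0,0,0,0,0]
    - [0,0,0,0,0,0]
    - [0,0,0,0,0,0]
    - [0,0,0,0,0,0]

```text
time: 17.42
ee_pos: [0.5539, -0.0676, 0.1396]
eef_rot: [1.0, 0.026, 0.001, -0.0]
ft_force: [0.3, 4.4, 5.1]
width: 0.0606
grip_force: 14.9
```

```bash
python3 - <<'E'
from chk import *
c,s,t=now();print(np.array(c),t,railxy(c),c[3]-YAW,s["ft_force"],s["width"],s["grip_force"])
z=c[2]
plan([rail(-.045,0,z,-90),rail(-.028,0,z,-90),rail(-.020,0,z,-90)])
E
```

```text
[  0.5539  -0.0676   0.1396 -87.0033] 0.07902285862856924 [-0.0668  0.0008] -89.40329081037581 [0.2741 4.4194 5.1318] 0.06059706657788822 14.86167726572603
[[0.015, 0.001, 0.0, 0.0, 0.0, 0.003], [0.029, 0.001, 0.0, 0.0, 0.0, 0.005], [0.044, 0.002, 0.0, 0.0, 0.0, 0.008], [0.058, 0.003, 0.0, 0.0, 0.0, 0.011], [0.073, 0.003, 0.0, 0.0, 0.0, 0.013]]
[[0.011, 0.0, 0.0, 0.0, 0.0, 0.0], [0.023, 0.0, 0.0, 0.0, 0.0, 0.0], [0.034, 0.0, 0.0, 0.0, 0.0, 0.0], [0.045, 0.0, 0.0, 0.0, 0.0, 0.0], [0.057, 0.0, 0.0, 0.0, 0.0, 0.0]]
[[0.005, 0.0, 0.0, 0.0, 0.0, 0.0], [0.011, 0.0, 0.0, 0.0, 0.0, 0.0], [0.016, 0.0, 0.0, 0.0, 0.0, 0.0], [0.021, 0.0, 0.0, 0.0, 0.0, 0.0], [0.027, 0.0, 0.0, 0.0, 0.0, 0.0]]
```

>>> drive_tool:
  increments:
    - [0,-0.001,-0.002,0,0,0]
    - [0,-0.002,-0.004,0,0,0]
    - [0,-0.003,-0.006,0,0,0]
    - [0,-0.003,-0.008,0,0,0.005]
    - [0,-0.003,-0.008,0,0,0.01]

```text
time: 17.83
ee_pos: [0.5531, -0.0676, 0.1413]
eef_rot: [1.0, 0.022, -0.0, 0.0]
ft_force: [-0.0, -0.5, -2.8]
width: 0.0604
grip_force: 14.8
```

>>> drive_tool:
  increments:
    - [0.014,0,0,0,0,0]
    - [0.028,0,0,0,0,0]
    - [0.042,0,0,0,0,0]
    - [0.056,0,0,0,0,0]
    - [0.07,0,0,0,0,0]

```text
time: 18.25
ee_pos: [0.5749, -0.0664, 0.1414]
eef_rot: [1.0, 0.022, -0.0, 0.0]
ft_force: [0.2, -0.3, -2.1]
width: 0.0601
grip_force: 14.8
```

>>> drive_tool:
  increments:
    - [0.012,0,0,0,0,0]
    - [0.024,0,0,0,0,0]
    - [0.036,0,0,0,0,0]
    - [0.048,0,0,0,0,0]
    - [0.06,0,0,0,0,0]

```text
time: 18.67
ee_pos: [0.5927, -0.0656, 0.1415]
eef_rot: [1.0, 0.022, 0.0, -0.0]
ft_force: [0.0, 0.5, -2.2]
width: 0.06
grip_force: 14.8
```

>>> drive_tool:
  increments:
    - [0.005,0,0,0,0,0]
    - [0.01,0,0,0,0,0]
    - [0.015,0,0,0,0,0]
    - [0.02,0,0,0,0,0]
    - [0.022,0,0,0,0,0]

```text
time: 19.08
ee_pos: [0.5991, -0.0652, 0.1415]
eef_rot: [1.0, 0.022, 0.0, -0.0]
ft_force: [0.1, 0.3, -2.7]
width: 0.0599
grip_force: 14.9
```

>>> drive_tool:
  increments:
    - [0.002,0,0,0,0,0]
    - [0.004,0,0,0,0,0]
    - [0.006,0,0,0,0,0]
    - [0.006,0,0,0,0,0]
    - [0.006,0,0,0,0,0]

```text
time: 19.5
ee_pos: [0.6007, -0.0652, 0.1415]
eef_rot: [1.0, 0.022, -0.0, -0.0]
ft_force: [0.7, -0.0, -2.1]
width: 0.0602
grip_force: 14.8
```

>>> drive_tool:
  increments:
    - [0.003,0,0,0,0,0]
    - [0.006,0,0,0,0,0]
    - [0.006,0,0,0,0,0]
    - [0.006,0,0,0,0,0]
    - [0.006,0,0,0,0,0]

```text
time: 19.92
ee_pos: [0.6025, -0.0652, 0.1415]
eef_rot: [1.0, 0.022, -0.0, -0.0]
ft_force: [0.2, -0.5, -2.8]
width: 0.0604
grip_force: 14.8
```

>>> drive_tool:
  increments:
    - [0.003,0,0,0,0,0]
    - [0.006,0,0,0,0,0]
    - [0.006,0,0,0,0,0]
    - [0.006,0,0,0,0,0]
    - [0.006,0,0,0,0,0]

```text
time: 20.33
ee_pos: [0.6035, -0.0652, 0.1414]
eef_rot: [1.0, 0.022, -0.001, -0.0]
ft_force: [-4.8, -0.5, 0.7]
width: 0.0603
grip_force: 15.0
```

I have contact with the collar at about 5 N. I'll lower the carrier onto the rail, release it and lift.

>>> drive_tool:
  increments:
    - [0.001,0,0.002,0,0,0]
    - [0.002,0,0.004,0,0,0]
    - [0.002,0,0.006,0,0,0]
    - [0.002,0,0.006,0,0,0]
    - [0.002,0,0.006,0,0,0]

```text
time: 20.75
ee_pos: [0.6037, -0.0654, 0.1397]
eef_rot: [1.0, 0.022, -0.001, -0.0]
ft_force: [-8.5, 0.4, 4.4]
width: 0.0603
grip_force: 15.0
```

>>> drive_tool:
  increments:
    - [0,0,0,0,0,0]
    - [0,0,0,0,0,0]
    - [0,0,0,0,0,0]
    - [0,0,0,0,0,0]
    - [0,0,0,0,0,0]
  claw: 0

```text
time: 21.17
ee_pos: [0.6052, -0.065, 0.1398]
eef_rot: [1.0, 0.022, 0.0, -0.0]
ft_force: [0.2, -0.3, -0.1]
width: 0.0835
grip_force: 0.0
```

>>> drive_tool:
  increments:
    - [0,0,0,0,0,0]
    - [0,0,0,0,0,0]
    - [0,0,0,0,0,0]
    - [0,0,0,0,0,0]
    - [0,0,0,0,0,0]

```text
time: 21.58
ee_pos: [0.6049, -0.065, 0.1397]
eef_rot: [1.0, 0.022, 0.0, -0.0]
ft_force: [-0.4, 0.7, -0.0]
width: 0.0871
grip_force: 0.0
```

>>> drive_tool:
  increments:
    - [0,0,-0.02,0,0,0]
    - [0,0,-0.08,0,0,0]
    - [0,0,-0.16,0,0,0]
    - [0,0,-0.25,0,0,0]
    - [0,0,-0.33,0,0,0]

```text
time: 22.0
ee_pos: [0.6048, -0.0653, 0.2407]
eef_rot: [1.0, 0.022, 0.0, 0.0]
ft_force: [0.4, -0.6, -0.6]
width: 0.0872
grip_force: 0.0
```

```bash
python3 - <<'E'
from chk import *
im=camera("scene");cv2.imwrite("pics/scene8.png",im)
c,s,t=now();print(np.array(c),t,railxy(c),s["width"],s["time"])
for o in orange(im,(290,205,50,60)):print(o)
for x in(-.0175,-.020,-.025):
    b=np.array(rail(x,0,.122,0)[:3])
    print("pred",x,hullc(boxpts(b,YAW,(0,-.028,0),(.01,.002,.04))))
cv2.imwrite("pics/c8.png",cv2.resize(im[180:280,255:355],(560,560),interpolation=cv2.INTER_CUBIC))
E
```

```text
[  0.6067  -0.0658   0.2455 -87.514 ] 0.37493555505563075 [-0.014   0.0004] 0.08681936227687133 22.05
(array([306, 226,   5,  21,  67]), array([308.0597, 235.0896]))
pred -0.0175 (array([308.1368, 237.628 ]), array([304.9698, 226.388 ], dtype=float32), array([311.382 , 248.9926], dtype=float32))
pred -0.02 (array([307.5825, 237.9952]), array([304.4204, 226.7505], dtype=float32), array([310.8232, 249.3647], dtype=float32))
pred -0.025 (array([306.4713, 238.7315]), array([303.3188, 227.4774], dtype=float32), array([309.7028, 250.1105], dtype=float32))
```

View pics/c8.png

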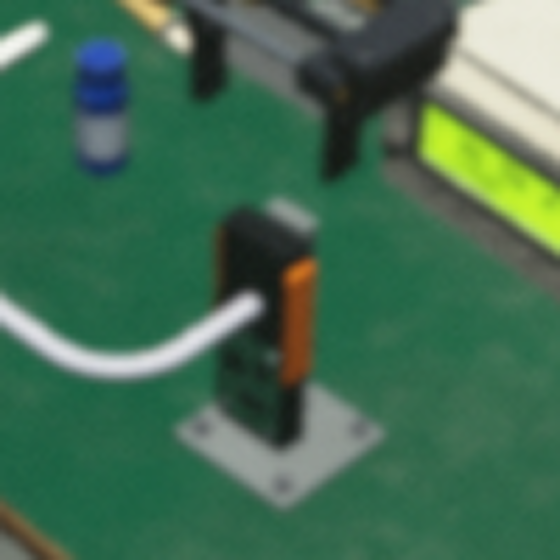

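The scene crop shows the carrier hanging upright and square against the collar at about (304,238), released, with the fingers clear above it. I'll hand the job in.

```bash
python3 -c "
from bench import *
print(close_job())"
```

```text
the job is handed in; nothing more can be done
None
```

The job is handed in at about 22 s: the carrier hangs released, upright and flat against the brass collar, the rail forces I saw stayed under about 10 N, and I touched nothing else on the bench; no verdict was shown.

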